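# Seat the rocking filter cover

## Robot

A 6-joint arm with a two-finger parallel gripper is mounted at the origin on the work surface. World frame = base frame: x ahead of the robot, y to its left, z up, the work surface at z = 0. Lengths are in m, angles in degrees, forces in N, time in s.
With the tool pointing down it reaches from about 0.25 to 0.725 m from the base axis. Payload 9.7 kg.
Tool frame: the origin (TCP) lies at the very end of the fingers, on their centre line; the grasp point (between the pads) lies 19 mm behind it (bot.grip_depth is the distance from the TCP to the grasp point, in m); z points along the fingers, y is the direction in which the jaws open and shut (so a half turn about z gives the same grasp; the last joint's range is limited). The gripper opens to 85 mm and grips with 20 to 120 N. Pads are 22 mm wide; open, the fingers measure 114 mm over their backs; the gripper's body (76 mm by 85 mm) begins 54 mm behind the grasp point. The pads swing forward as they close: fully open they stand 13 mm farther back than shut.
Start: joints at [70.13, 4.979, 10.078, 95.1, 0, 90], TCP at [0.187, 0.517, 0.231] pointing down, gripper open.
Joint ranges: [-179.16, 179.16], [-48.56, 103.87], [-65.8, 70.77], [-126.05, 130.52], [-82.76, 87.17], [-180, 180]. Speed limits (degrees/s): [127.2, 127.2, 147.25, 180, 180, 180].

## Interface

Orientations are given as [roll, pitch, yaw] about the fixed x, y, z axes, in that order (R = Rz(yaw) Ry(pitch) Rx(roll)).
In Python, from workcell import bot, viewer gives the robot as it stands.
- The arm moves only by the tool arm_command, never from a script. Its argument "motion" is a list of rows, each a list of 3 entries, a list of its own where there are three numbers: the opening, from 0 (shut) to 1 (fully open), then the shift along the tool's x, y, z in units of 60 mm (1.0 is 60 mm), then the turn, a rotation vector about the tool's x, y, z in units of 6 degrees (1.0 is 6 degrees). A call has 1 to 12 rows; each row shifts and turns the commanded pose from where the row before left it, along the tool's axes as they then stand; what a row does not reach is not made up. A row lasts 1/8 s, in which the tool goes at most 62.5 mm and 10.7 degrees, less where a joint would pass 70% of its speed; a pose out of reach is approached as far as the arm can. A call is refused whole if a number of a shift passes 1 or a number of a turn 1, either way. A call with a gripper value outside its range is refused whole. The fingers move at their own pace and stop on an object; "newtons" is the grip in N (left out, the last holds). Time passes only in rows, so rows that do not move let the fingers close. It gives the time, the measured TCP pose, the force and the opening at its end, in the units of the state.
- bot.get_obs(): the state, without advancing time (a new reading comes with each control period).
- viewer.camera(name): name is "side" or "top" or "wrist"; returns the picture (420x560x3 uint8, blue, green, red); there is no depth.
- viewer.calibration(name): a dict with "fx", "fy", "cx", "cy" (pixels), "T" (4x4, takes a point from camera to world coordinates). Camera axes: x right, y down, z forward; pixel columns grow to the right and rows downward; lengths in m; the calibration is good to about 2 mm. A picture is of the moment at which its call begins: read the wrist's pose just before it. calibration takes no time and is no camera call; for the wrist camera it gives the pose at the moment of the call.
- bot.job_done(): hands the job in, once; it reports no verdict.
The state is a dict: "time": time; "q": joint angles; "qd": joint speeds; "joint_efforts": joint torques, N m; "ee_pos": TCP position; "tcp_rot": TCP orientation; "wrist_force": force on the tool from outside, world axes, zero at the start; "torque": the same for the moment, N m; "opening": finger opening in m.
Only numpy, scipy, OpenCV 4.12 (cv2) and the standard library are available. Lean on these libraries where they do the work, as an engineer would, in place of code of your own. Each camera call takes 0.05 s, during which the arm holds its last target.

## Task

One of the four grey covers on the aquarium filter box has not been pushed home. With closed fingertips, press each cover lightly near an edge until you find the one that rocks, then press that one on its middle until it drops firmly level onto its rim, and take the hand away. Do not lift or shove any cover off its place, do not press hard enough to crack the acrylic, and leave the other things on the box and the table alone.

Things in the scene. Friction and masses are not known exactly. Their poses are not given: they have to be found in the camera images.
- filter_box: fixed acrylic aquarium filter box, 310 (its x) x 250 (its y) x 100 mm high, clear walls, opaque pale lilac deck at z = 100 mm. Origin: centre of its underside, z up. The covers' centres lie at x = -90 and +20, y = -55 and +55 mm in this frame, which cover where changes; the deck strip beyond them (+x) holds the coupling and the jar.
- cover_1: one of four identical square grey hatch covers, 92 x 92 mm, plate 6 mm thick, dark 24 mm disc at the middle of the top; a 12 mm deep skirt hangs with 3.5 mm play round a hidden collar 80 mm wide on the deck. Origin: middle of the plate's underside, 24 mm above the deck at the start; top face 6 mm above it; z up, sides along x and y, parallel to the filter box's.
- cover_2: cover made exactly like cover_1. Any of the four may be the unseated one, and it is not to be seen: collars differ in height and all four covers start level and equally high. The three sound ones rest on their collars (inside width 68 mm) and do not give, but within 6 mm of its edge any cover would tip. Over 60 N cracks the acrylic.
- cover_3: cover made exactly like cover_1. Whichever cover is unseated balances on a hidden 24 mm square stud under its middle, 5 mm above its collar. Pressed lightly (under 3 N) 12 to 18 mm in from any edge, it tips by 0.12 to 0.17 rad, the fingertip sinking 2 to 4 mm until the cover meets the collar; let go, it swings level. Edge presses under 20 N do not seat it.
- cover_4: cover made exactly like cover_1. Whichever cover is unseated goes home when pressed on its middle: the stud gives way at about 12 N (plus 0.06 N per mm/s of speed), the cover sinks 5 mm, level, stops firmly on its collar and stays down, its origin then 19 mm above the deck.
- coupling: loose grey pipe coupling, a ring 42 mm across and 40 mm high, standing on the far strip of the filter box deck. Origin: centre of its underside. Leave it alone.
- test_jar: small jar with a blue cap, 34 mm across and 45 mm high, standing on the far strip of the deck. Origin: centre of its underside. Leave it alone.
- dosing_bottle: bottle with blue cap, 52 mm across, 115 mm high, on the table left of the filter box. Origin: centre of its underside. Leave it alone.
- torch: upright black torch with steel ends, 41 mm across, 140 mm high, on the table at the left. Origin: centre of its underside. Leave it alone.
- elbow: grey pipe elbow standing on one end, 46 mm across, about 75 mm high, on the table at the right. Origin: centre of its underside. Leave it alone.
- brush: hand brush lying on the table at the right. Origin on its underside. Leave it alone.
- media_cup: open white cup, 80 mm across, 70 mm high, on the table at the right. Origin: centre of its underside. Leave it alone.
There are look-alikes about, which are no part of the job. What is shaped like the cover_1 but green, purple or red is not meant.

How it is judged:
By the outcome, as a careful person would: the job done as asked, in the order asked, and still so for the second after the job is handed in, with the robot touching nothing.
It also fails if it takes over 48 s, if anything falls off the work surface, if the arm or the gripper's body presses on something with over 40 N, if the wrist force passes 120 N, or if a joint passes its speed limit or range.

## Working session

There is one attempt and no reset: what is moved stays moved. The work goes in short steps, Python scripts to look and compute and a tool call to move; the robot and the scene stay as the last step left them, time stands still between calls to the robot, and variables do not carry over. Pictures are saved under pics/ and viewed, and the job is handed in when it is done.

Besides the shell and the picture viewer there is one more tool, called after "Emit:" as a command line: name --argument value ..., lists and objects as JSON in quotes. arm_command: Moves the arm, as the interface text tells. Its arguments: {"type":"object","properties":{"motion":{"type":"array"},"newtons":{"type":"number"}},"required":["motion"]}

```bash
mkdir -p pics; python3 - <<'E'
from workcell import bot, viewer
import cv2
o=bot.get_obs()
print({k:o[k] for k in('time','ee_pos','tcp_rot','wrist_force','opening')})
for n in('top','side'):
    c=viewer.calibration(n);print(n,c)
    cv2.imwrite(f'pics/{n}0.png',viewer.camera(n))
E
```

```text
{'time': 0.0, 'ee_pos': array([0.18687749, 0.51705219, 0.23059757]), 'tcp_rot': array([-1.79926914e+02, -4.24429554e-04,  1.60128752e+02]), 'wrist_force': array([-0.3164548 ,  0.37960349, -1.09713436]), 'opening': 0.08564651838847528}
top {'fx': 428.744673818422, 'fy': 428.744673818422, 'cx': 272.5556706350154, 'cy': 208.4040312158504, 'T': array([[-1.35460237e-04, -9.96073482e-01,  8.85302229e-02,
         4.33425659e-01],
       [-9.99972198e-01, -5.25112293e-04, -7.43821578e-03,
        -1.81300265e-02],
       [ 7.45549780e-03, -8.85287692e-02, -9.96045718e-01,
         1.18063746e+00],
       [ 0.00000000e+00,  0.00000000e+00,  0.00000000e+00,
         1.00000000e+00]])}
side {'fx': 449.6230365539774, 'fy': 449.6230365539774, 'cx': 274.2952326285597, 'cy': 214.0100368957135, 'T': array([[ 0.95228463, -0.22556982,  0.20560214,  0.28533496],
       [-0.30449397, -0.65598164,  0.69063125, -0.78543916],
       [-0.02091433, -0.72028213, -0.69336588,  0.88037443],
       [ 0.        ,  0.        ,  0.        ,  1.        ]])}
```

View pics/top0.png

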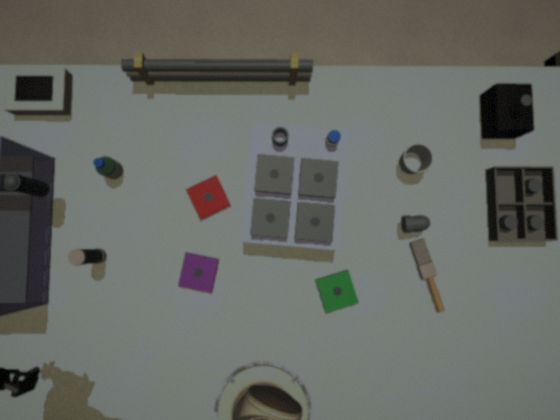

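View pics/side0.png

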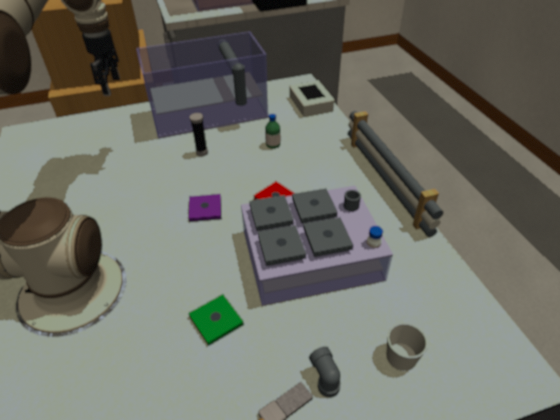

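The top picture shows the four grey covers with discs near (275,174), (318,178), (270,218) and (315,222). I'll enlarge that area to measure them.

```bash
cat > h.py <<'E'
import numpy as np
from workcell import bot, viewer
def pix(name,u,v,z):
    c=viewer.calibration(name);T=c['T']
    d=T[:3,:3]@np.array([(u-c['cx'])/c['fx'],(v-c['cy'])/c['fy'],1]);s=(z-T[2,3])/d[2]
    return T[:3,3]+s*d
E
python3 - <<'E'
from h import *
import cv2
im=cv2.imread('pics/top0.png')
cv2.imwrite('pics/crop0.png',cv2.resize(cv2.convertScaleAbs(im[115:255,235:355],alpha=1.6),None,fx=4,fy=4,interpolation=cv2.INTER_CUBIC))
g=im.astype(int)
sub=im[110:260,235:355].astype(int)
# disc centroid around guesses
gr=cv2.cvtColor(im,cv2.COLOR_BGR2GRAY).astype(float)
for u,v in((275,174),(318,178),(270,218),(315,222)):
    p=gr[v-9:v+10,u-9:u+10];m=np.clip(np.median(p)-8-p,0,None)
    y,x=np.mgrid[v-9:v+10,u-9:u+10];U=(x*m).sum()/m.sum();V=(y*m).sum()/m.sum()
    print(U,V,(m>0).sum(),pix('top',U,V,.13))
E
```

```text
273.9658273381295 173.4640287769784 71 [ 0.61374086 -0.02948249  0.13      ]
318.2307692307692 177.23992673992674 73 [ 0.60440346 -0.13918214  0.13      ]
270.11641221374043 217.45419847328245 69 [ 0.50449452 -0.0199831   0.13      ]
314.7386363636364 221.42532467532467 74 [ 0.4947641  -0.12955074  0.13      ]
```

View pics/crop0.png

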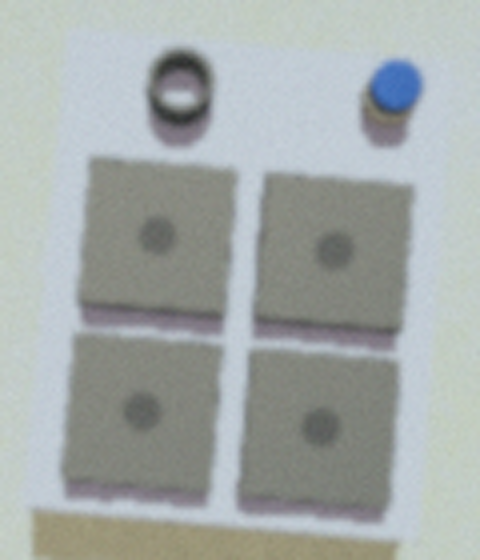

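Emit:
arm_command --motion '[[0,[0,0,0],[0,0,1]],[0,[0,0,0],[0,0,1]],[0,[0,0,0],[0,0,1]],[0,[0,0,0],[0,0,1]],[0,[0,0,0],[0,0,1]],[0,[0,0,0],[0,0,1]],[0,[0,0,0],[0,0,1]],[0,[0,0,0],[0,0,1]],[0,[0,0,0],[0,0,1]],[0,[0,0,0],[0,0,1]],[0,[0,0,0],[0,0,1]],[0,[0,0,0],[0,0,1]]]' --newtons 40

```text
time: 1.6
ee_pos: [0.1869, 0.5171, 0.2308]
tcp_rot: [-180.0, 0.0, 87.9]
wrist_force: [0.3, -1.3, 0.3]
opening: 0.0
```

Emit:
arm_command --motion '[[0,[0,0,0],[0,0,0.48]],[0,[-0.815,0.55,0],[0,0,0]],[0,[-0.815,0.55,0],[0,0,0]],[0,[-0.815,0.55,0],[0,0,0]],[0,[-0.815,0.55,0],[0,0,0]],[0,[-0.815,0.55,0],[0,0,0]],[0,[-0.815,0.55,0],[0,0,0]],[0,[-0.815,0.55,0],[0,0,0]],[0,[-0.815,0.55,0],[0,0,0]],[0,[-0.815,0.55,0],[0,0,0]],[0,[-0.815,0.55,0],[0,0,0]],[0,[-0.815,0.55,0],[0,0,0]]]'

```text
time: 3.1
ee_pos: [0.5047, -0.0508, 0.2311]
tcp_rot: [-180.0, -0.0, 85.2]
wrist_force: [1.2, 0.1, 0.3]
opening: 0.0002
```

```bash
cat >> h.py <<'E'
C={'A':(.6137,-.0295),'B':(.6044,-.1392),'C':(.5045,-.0200),'D':(.4948,-.1296)}
def rel(x,y):  # world -> units along tool x (box y), tool y (box x) from now
    o=bot.get_obs();p=o['ee_pos'];yaw=np.radians(o['tcp_rot'][2]);d=np.array([x-p[0],y-p[1]])
    return (d@[np.cos(yaw),np.sin(yaw)]/.06, d@[np.sin(yaw),-np.cos(yaw)]/.06)
by=np.array([np.sin(np.radians(5)),np.cos(np.radians(5))])
E
python3 - <<'E'
from h import *
import cv2
o=bot.get_obs();print(o['time'],o['ee_pos'],o['tcp_rot'],o['wrist_force'])
print(rel(*(np.array(C['C'])-.031*by)))
cal=viewer.calibration('wrist')
cv2.imwrite('pics/w1.png',viewer.camera('wrist'))
T=cal['T']
im=cv2.imread('pics/w1.png')
for k,(x,y) in C.items():
    p=np.linalg.inv(T)@[x,y,.13,1];print(k,cal['fx']*p[0]/p[2]+cal['cx'],cal['fy']*p[1]/p[2]+cal['cy'])
E
```

```text
3.1 [ 0.50468957 -0.05084252  0.23108511] [-1.79996187e+02 -9.15436909e-03  8.52328706e+01] [1.17772557 0.07148721 0.31167704]
(np.float64(-0.004661156031660501), np.float64(-0.04796854020009061))
A 421.2724971717024 171.98609097271543
B 406.2370823070962 300.8197981262373
C 277.27393699142135 171.6236048669472
D 276.98060426265783 300.40719122615184
```

View pics/w1.png

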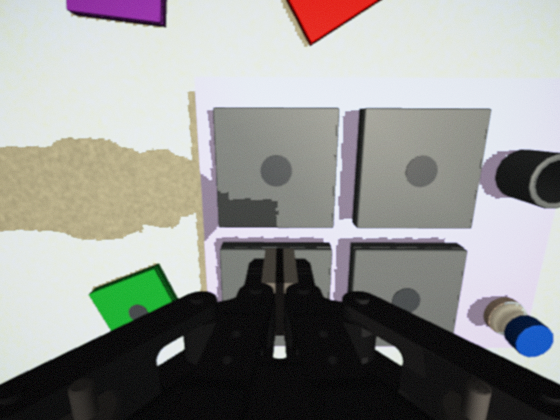

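The wrist view agrees with my measured centres: discs at (421,171), (276,171) and (406,300), within a pixel of prediction. Next I go down just above cover C, 31 mm from its middle.

Emit:
arm_command --motion '[[0,[0,-0.05,0.7],[0,0,0]],[0,[0,0,0.6],[0,0,0]],[0,[0,0,0.25],[0,0,0]],[0,[0,0,0],[0,0,0]],[0,[0,0,0],[0,0,0]]]'

```text
time: 3.78
ee_pos: [0.5018, -0.0485, 0.1398]
tcp_rot: [179.9, 0.0, 85.3]
wrist_force: [-1.0, 0.0, -0.4]
opening: -0.0004
```

Emit:
arm_command --motion '[[0,[0,0,0.02],[0,0,0]],[0,[0,0,0.02],[0,0,0]],[0,[0,0,0.02],[0,0,0]]]'

```text
time: 4.15
ee_pos: [0.5013, -0.0486, 0.1349]
tcp_rot: [180.0, -0.0, 85.2]
wrist_force: [-0.2, 0.2, -0.8]
opening: 0.0
```

Emit:
arm_command --motion '[[0,[-0.04,0,0.02],[0,0,0]],[0,[0,0,0.02],[0,0,0]],[0,[0,0,0.015],[0,0,0]]]'

```text
time: 4.53
ee_pos: [0.5009, -0.0511, 0.1313]
tcp_rot: [-180.0, 0.0, 85.2]
wrist_force: [-0.1, 0.3, -0.1]
opening: -0.0001
```

Emit:
arm_command --motion '[[0,[0,0,0.01],[0,0,0]],[0,[0,0,0],[0,0,0]]]'

```text
time: 4.78
ee_pos: [0.5009, -0.051, 0.1307]
tcp_rot: [-180.0, -0.0, 85.3]
wrist_force: [-0.2, 0.4, 0.1]
opening: 0.0001
```

Emit:
arm_command --motion '[[0,[0,0,0.01],[0,0,0]],[0,[0,0,0],[0,0,0]]]'

```text
time: 5.03
ee_pos: [0.5009, -0.051, 0.1301]
tcp_rot: [-180.0, -0.0, 85.3]
wrist_force: [0.4, -0.9, -0.2]
opening: -0.0001
```

Emit:
arm_command --motion '[[0,[0,0,0.01],[0,0,0]],[0,[0,0,0],[0,0,0]]]'

```text
time: 5.28
ee_pos: [0.501, -0.0511, 0.1297]
tcp_rot: [180.0, 0.0, 85.2]
wrist_force: [-0.6, -1.1, 1.2]
opening: -0.0005
```

Emit:
arm_command --motion '[[0,[0,0,0.01],[0,0,0]],[0,[0,0,0],[0,0,0]]]'

```text
time: 5.52
ee_pos: [0.501, -0.0511, 0.129]
tcp_rot: [180.0, 0.0, 85.2]
wrist_force: [-0.5, -1.8, 2.3]
opening: 0.0
```

Emit:
arm_command --motion '[[0,[0,0,0.01],[0,0,0]],[0,[0,0,0],[0,0,0]]]'

```text
time: 5.78
ee_pos: [0.501, -0.0511, 0.1284]
tcp_rot: [180.0, 0.0, 85.2]
wrist_force: [-0.2, -1.6, 2.0]
opening: -0.0001
```

Emit:
arm_command --motion '[[0,[0,0,0.01],[0,0,0]],[0,[0,0,0],[0,0,0]]]'

```text
time: 6.02
ee_pos: [0.501, -0.0511, 0.1278]
tcp_rot: [180.0, 0.0, 85.2]
wrist_force: [0.3, -1.9, 1.7]
opening: 0.0
```

Emit:
arm_command --motion '[[0,[0,0,0.01],[0,0,0]],[0,[0,0,0],[0,0,0]]]'

```text
time: 6.28
ee_pos: [0.5011, -0.0511, 0.1276]
tcp_rot: [180.0, 0.0, 85.2]
wrist_force: [-0.9, -2.3, 6.0]
opening: -0.0001
```

```bash
python3 - <<'E'
from h import *
import cv2
o=bot.get_obs();print(o['time'],o['ee_pos'],o['wrist_force'],o['torque'])
cv2.imwrite('pics/w2.png',viewer.camera('wrist'))
im=viewer.camera('side');cv2.imwrite('pics/s2.png',cv2.resize(im[160:300,220:400],None,fx=4,fy=4,interpolation=cv2.INTER_CUBIC))
E
```

```text
6.275 [ 0.50105335 -0.05106836  0.12761742] [-0.89845886 -2.2615109   6.03508548] [-0.45940002  0.22572136  0.0171525 ]
```

View pics/w2.png

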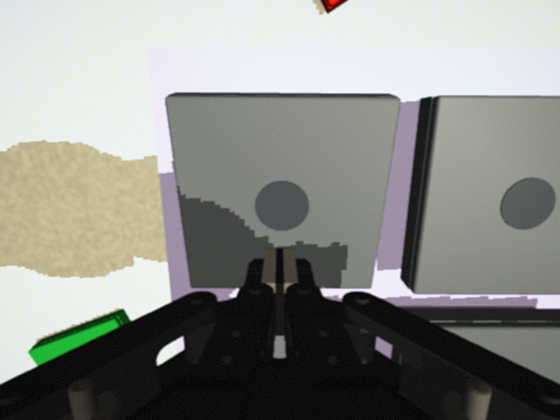

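View pics/s2.png

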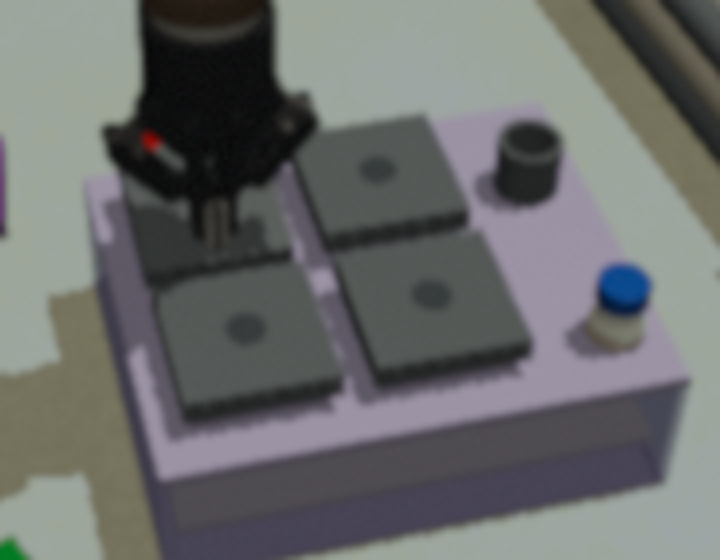

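Cover C (near left) is the one that rocks. The fingertip sank about 2 mm at a steady 2 N and then met resistance. The wrist view shows the cover's far edge raised, so its outline is a trapezoid with the top edge at (168–398, 95). I'll lift off and go above its middle.

Emit:
arm_command --motion '[[0,[0,0,-0.05],[0,0,0]],[0,[0,0,-0.2],[0,0,0]],[0,[0.2,0,0],[0,0,0]],[0,[0.2,0,0],[0,0,0]],[0,[0.12,0,0],[0,0,0]],[0,[0,0,0],[0,0,0]],[0,[0,0,0],[0,0,0]],[0,[0,0,0],[0,0,0]]]'

```text
time: 7.38
ee_pos: [0.5035, -0.0201, 0.1421]
tcp_rot: [-180.0, 0.0, 85.2]
wrist_force: [0.7, -0.5, 0.1]
opening: -0.0001
```

```bash
python3 - <<'E'
from h import *
import cv2
o=bot.get_obs();print(o['time'],o['ee_pos'],o['wrist_force'],o['torque'],rel(*C['C']))
im=viewer.camera('wrist');cv2.imwrite('pics/w3.png',im)
E
```

```text
7.375 [ 0.50349059 -0.02013305  0.14211424] [ 0.69018676 -0.47221408  0.12950126] [ 0.05947927 -0.01489857  0.01887263] (np.float64(0.0036078722720997622), np.float64(0.01658104663282949))
```

View pics/w3.png

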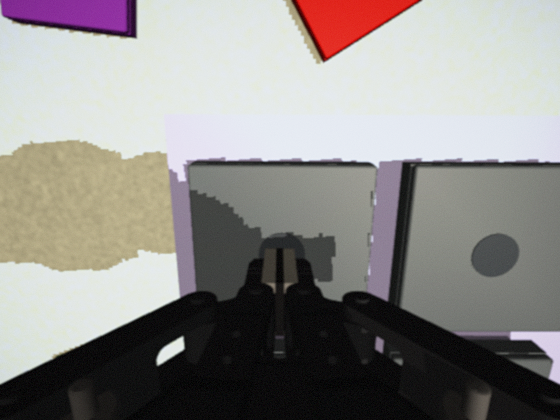

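The cover has swung level again and the tips stand over its disc at (280,245). Now the middle press.

Emit:
arm_command --motion '[[0,[0,0.015,0.1],[0,0,0]],[0,[0,0,0.06],[0,0,0]],[0,[0,0,0.03],[0,0,0]],[0,[0,0,0.01],[0,0,0]],[0,[0,0,0],[0,0,0]]]'

```text
time: 8.05
ee_pos: [0.5045, -0.02, 0.1303]
tcp_rot: [180.0, -0.0, 85.3]
wrist_force: [-0.7, 0.0, -0.2]
opening: 0.0
```

Emit:
arm_command --motion '[[0,[0,0,0.01],[0,0,0]],[0,[0,0,0.01],[0,0,0]],[0,[0,0,0],[0,0,0]]]'

```text
time: 8.43
ee_pos: [0.5046, -0.02, 0.13]
tcp_rot: [179.9, -0.0, 85.3]
wrist_force: [-2.7, -0.9, 7.8]
opening: -0.0003
```

Emit:
arm_command --motion '[[0,[0,0,0.01],[0,0,0]],[0,[0,0,0],[0,0,0]]]'

```text
time: 8.68
ee_pos: [0.5046, -0.02, 0.1297]
tcp_rot: [179.9, -0.0, 85.3]
wrist_force: [-2.7, -0.9, 9.7]
opening: -0.0
```

Emit:
arm_command --motion '[[0,[0,0,0.02],[0,0,0]],[0,[0,0,0.02],[0,0,0]],[0,[0,0,0.01],[0,0,0]],[0,[0,0,0],[0,0,0]]]'

```text
time: 9.18
ee_pos: [0.5047, -0.02, 0.1267]
tcp_rot: [179.9, -0.0, 85.3]
wrist_force: [-3.1, -0.6, 9.6]
opening: 0.0001
```

Emit:
arm_command --motion '[[0,[0,0,0.02],[0,0,0]],[0,[0,0,0.01],[0,0,0]],[0,[0,0,0],[0,0,0]]]'

```text
time: 9.55
ee_pos: [0.5046, -0.02, 0.125]
tcp_rot: [179.9, -0.0, 85.2]
wrist_force: [-3.0, 1.0, 10.4]
opening: 0.0
```

Emit:
arm_command --motion '[[0,[0,0,0.01],[0,0,0]],[0,[0,0,0],[0,0,0]]]'

```text
time: 9.8
ee_pos: [0.5047, -0.02, 0.125]
tcp_rot: [179.9, -0.0, 85.2]
wrist_force: [-5.6, 0.6, 14.5]
opening: 0.0001
```

Emit:
arm_command --motion '[[0,[0,0,0.01],[0,0,0]],[0,[0,0,0.01],[0,0,0]],[0,[0,0,0],[0,0,0]]]'

```text
time: 10.18
ee_pos: [0.5047, -0.02, 0.125]
tcp_rot: [179.8, -0.0, 85.3]
wrist_force: [-8.6, 0.1, 23.2]
opening: 0.0003
```

Emit:
arm_command --motion '[[0,[0,0,0.01],[0,0,0]],[0,[0,0,0],[0,0,0]]]'

```text
time: 10.42
ee_pos: [0.5047, -0.02, 0.125]
tcp_rot: [179.8, -0.0, 85.3]
wrist_force: [-10.4, -0.3, 27.2]
opening: -0.0002
```

It stops firmly at 0.125, 5 mm lower, at 27 N. I'll release straight up and then back the hand away.

Emit:
arm_command --motion '[[0,[0,0,-0.05],[0,0,0]],[0,[0,0,-0.1],[0,0,0]],[0,[0,0,-0.6],[0,0,0]],[0,[0,0,-0.9],[0,0,0]],[0,[0,0,-0.3],[0,0,0]],[0,[0.8,-0.5,0],[0,0,0]],[0,[0.8,-0.5,0],[0,0,0]],[0,[0.8,-0.5,0],[0,0,0]],[0,[0.8,-0.5,0],[0,0,0]],[0,[0.5,-0.3,0],[0,0,0]],[0,[0,0,0],[0,0,0]],[0,[0,0,0],[0,0,0]]]'

```text
time: 11.92
ee_pos: [0.3854, 0.2125, 0.2381]
tcp_rot: [-180.0, 0.0, 85.3]
wrist_force: [0.1, 0.4, -0.8]
opening: 0.0002
```

```bash
python3 - <<'E'
from h import *
import cv2
o=bot.get_obs();print(o['time'],o['ee_pos'],o['wrist_force'])
im=viewer.camera('side');t=viewer.camera('top')
a=cv2.resize(im[160:300,220:400],(400,311),interpolation=cv2.INTER_CUBIC);b=cv2.resize(cv2.convertScaleAbs(t[115:255,235:355],alpha=1.6),(400,466),interpolation=cv2.INTER_CUBIC)
cv2.imwrite('pics/end.png',np.hstack([cv2.copyMakeBorder(a,0,155,0,0,0),b]))
E
```

```text
11.925 [0.38540761 0.21252    0.23810283] [ 0.07814127  0.39308593 -0.81867692]
```

View pics/end.png

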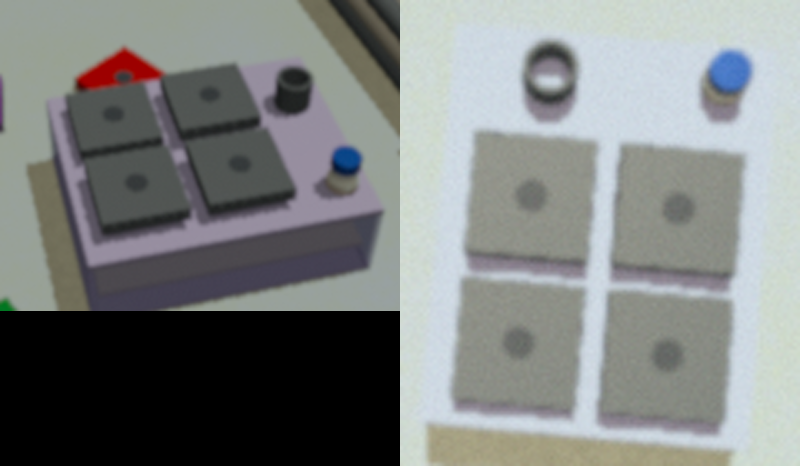

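The near-left cover (left picture about (113,115), right about (518,342)) lies level and lower, with a narrower shadow strip. Everything else is in place and the hand is clear.

```bash
python3 -c "
from workcell import bot
print(bot.job_done())"
```

```text
the job is handed in; nothing more can be done
None
```

The unseated cover was the near-left one, and it is now pushed home; I handed the job in at about 12 s.

- **Finding it:** it was the first cover I pressed. About 15 mm in from its edge it gave at about 2 N, and the tip sank about 2 mm until the cover met the collar. The wrist picture showed it tilted. My last step of that press reached 6 N, above the light 3 N, but still well under the 20 N limit. I did not press the other three covers.
- **Seating it:** pressed on its middle, it sank from z = 0.130 to 0.125 m at about 10 N. It then held firm at 0.125 m while I pressed up to 27 N.
- **Last checks:** the final pictures show it level and lower, in its place. The other covers, the coupling and the jar have not moved. The hand is clear, with the wrist force back to about zero. I did not press the cover's edge again after seating it, and no check failed or disagreed.

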